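Put the panel-builder's pick lanes in first-in, first-out order

TASK

The two stock lanes on the orange sheet got mixed up: sort them so that the blue lane holds the two contactors and the yellow lane the two relays, in each lane the old one (red sticker) pulled forward to the front place nearest the robot and the new one (white sticker) behind it, fetching the new relay from the green delivery mat. The lanes are partly full, so set parts aside on a free spot, such as the black mat, as needed; lift and set down each part gently without dropping or tipping it. Finish with each standing upright, well centred on its plate, in line with its lane, and released.

Things in the scene. Friction and masses are not known exactly. Their poses are not given: they have to be found in the camera images.
- old_contactor: power contactor standing upright: black base 70 (x) x 45 (y) x 48 mm high with steel screw heads at both ends and, centred on it, a blue block 44 x 45 mm reaching 74 mm high, its long sides flush with the base (so 45 mm thick across y at every height); a RED 26 mm round sticker on top marks it as the OLD one. Origin: centre of the underside; z up, x along its length, y across. It can stand either way round. Loose, about 300 g.
- new_contactor: power contactor standing upright: black base 70 (x) x 45 (y) x 48 mm high with steel screw heads at both ends and, centred on it, a blue block 44 x 45 mm reaching 74 mm high, its long sides flush with the base (so 45 mm thick across y at every height); a WHITE 26 mm round sticker on top marks it as the NEW one. Origin: centre of the underside; z up, x along its length, y across. It can stand either way round. Loose, about 300 g.
- old_relay: timer relay standing upright: grey base 70 (x) x 36 (y) x 44 mm high with steel screw heads at both ends and, centred on it, a yellow block 44 x 36 mm reaching 66 mm high, its long sides flush with the base (so 36 mm thick across y at every height); a RED 26 mm round sticker on top marks it as the OLD one. Origin: centre of the underside; z up, x along its length, y across. It can stand either way round. Loose, about 150 g.
- new_relay: timer relay standing upright: grey base 70 (x) x 36 (y) x 44 mm high with steel screw heads at both ends and, centred on it, a yellow block 44 x 36 mm reaching 66 mm high, its long sides flush with the base (so 36 mm thick across y at every height); a WHITE 26 mm round sticker on top marks it as the NEW one. Origin: centre of the underside; z up, x along its length, y across. It can stand either way round. Loose, about 150 g.
- blue_front: front place of the blue lane, a blue fixed flat plate, 110 (x, along the lane) x 85 (y) x 4 mm, on the 3 mm orange sheet, so that its top is 7 mm above the bench; no rim. Origin: centre of the plate's underside (3 mm above the bench); z up, x along the lane away from the robot. It is the nearer of the two blue plates, with a thin white strip along its near edge.
- blue_rear: rear place of the blue lane, a blue fixed flat plate, 110 (x, along the lane) x 85 (y) x 4 mm, on the 3 mm orange sheet, so that its top is 7 mm above the bench; no rim. Origin: centre of the plate's underside (3 mm above the bench); z up, x along the lane away from the robot. It is the farther of the two blue plates, centre 115 mm behind the front one in the same line, without white strip.
- yellow_front: front place of the yellow lane, a yellow fixed flat plate, 110 (x, along the lane) x 85 (y) x 4 mm, on the 3 mm orange sheet, so that its top is 7 mm above the bench; no rim. Origin: centre of the plate's underside (3 mm above the bench); z up, x along the lane away from the robot. It is the nearer of the two yellow plates, with a thin white strip along its near edge.
- yellow_rear: rear place of the yellow lane, a yellow fixed flat plate, 110 (x, along the lane) x 85 (y) x 4 mm, on the 3 mm orange sheet, so that its top is 7 mm above the bench; no rim. Origin: centre of the plate's underside (3 mm above the bench); z up, x along the lane away from the robot. It is the farther of the two yellow plates, centre 115 mm behind the front one in the same line, without white strip.
- delivery_mat: green fixed flat mat on the bench, 120 (x) x 100 (y) x 4 mm, top 4 mm above the bench. Origin: centre of its underside. The new relay stands on it at the start.
- parking_mat: black rubber fixed flat mat on the bench, 120 (x) x 100 (y) x 4 mm, top 4 mm above the bench. Origin: centre of its underside. Empty at the start: a free spot for putting a part down on the way.

How it is judged:
At the end, for the whole second after the job is handed in: Contactors on the blue plates, relays on the yellow ones, old (red) in front, new (white) behind; each within 12 mm of its plate's centre, standing on it (within 4 mm), upright within 0.1 rad, in line with the lane within 0.26 rad (either way round), released and at rest (horizontal distance between old_contactor and blue_front below 0.012 m and z of old_contactor in the frame of blue_front below 0.008 m and angle between each of old_contactor, new_contactor, old_relay, new_relay's own z axis and vertical below 0.1 rad and angle between the x axis of old_contactor and the x axis of blue_front, either way round below 0.26 rad and linear speed of each of old_contactor, new_contactor, old_relay, new_relay below 0.02 m/s and angular speed of each of old_contactor, new_contactor, old_relay, new_relay below 0.15 rad/s and horizontal distance between new_contactor and blue_rear below 0.012 m and z of new_contactor in the frame of blue_rear below 0.008 m and angle between the x axis of new_contactor and the x axis of blue_rear, either way round below 0.26 rad and horizontal distance between old_relay and yellow_front below 0.012 m and z of old_relay in the frame of yellow_front below 0.008 m and angle between the x axis of old_relay and the x axis of yellow_front, either way round below 0.26 rad and horizontal distance between new_relay and yellow_rear below 0.012 m and z of new_relay in the frame of yellow_rear below 0.008 m and angle between the x axis of new_relay and the x axis of yellow_rear, either way round below 0.26 rad); the robot touches nothing.
It fails at once if a contactor or relay is tipped over (angle between any of old_contactor, new_contactor, old_relay, new_relay's own z axis and vertical above 0.7 rad).
It fails at once if a contactor or relay is dropped: falling free with its underside more than 40 mm above the bench ((height (world z) of old_contactor above 0.04 m and contact force between anything else and old_contactor below 0.05 N and linear speed of old_contactor above 0.3 m/s) or (height (world z) of new_contactor above 0.04 m and contact force between anything else and new_contactor below 0.05 N and linear speed of new_contactor above 0.3 m/s) or (height (world z) of old_relay above 0.04 m and contact force between anything else and old_relay below 0.05 N and linear speed of old_relay above 0.3 m/s) or (height (world z) of new_relay above 0.04 m and contact force between anything else and new_relay below 0.05 N and linear speed of new_relay above 0.3 m/s)).
It also fails if it takes over 128 s, if anything falls off the work surface, if the arm or the gripper's body presses on something with over 40 N, if the wrist force passes 120 N, or if a joint passes its speed limit or range.

ROBOT

A 7-joint arm with a two-finger parallel gripper is mounted at the origin on the work surface. World frame = base frame: x ahead of the robot, y to its left, z up, the work surface at z = 0. Lengths are in m, angles in rad, forces in N, time in s.
With the tool pointing down it reaches from about 0.35 to 0.9 m from the base axis. Payload 8.1 kg.
Tool frame: the origin (TCP) lies at the very end of the fingers, on their centre line; the grasp point (between the pads) lies 19 mm behind it; z points along the fingers, y is the line along which they close (so a half turn about z gives the same grasp; the last joint's range is limited). The gripper opens to 92 mm and grips with 3 to 60 N. Pads are 19 mm wide; open, the fingers measure 130 mm over their backs; the gripper's body (75 mm by 190 mm) begins 47 mm behind the grasp point.
Start: joints at [-1.389, 0.434, 0.025, 1.573, -0.012, 1.134, -0.075], TCP at [0.176, 0.6, 0.227] pointing down, gripper open.
Joint ranges: [-2.62, 2.62], [-0.44, 2.09], [-1.27, 1.32], [0.08, 2.57], [-1.32, 4.46], [0.12, 2], [-2.74, 2.74]. Speed limits (rad/s): [2.22, 2.22, 3.01, 3.01, 3.14, 3.14, 3.14].

INTERFACE

Orientations are given as a rotation vector (axis times angle).
In Python, from cell import readout, cams, job gives the robot as it stands.
- The arm moves only by the tool drive_tool, never from a script. Its argument "commands" is a list of rows, each a list of 3 entries, a list of its own where there are three numbers: the turn, a rotation vector about the tool's x, y, z in rad, then the shift along the tool's x, y, z in cm, then the gripper's target within -1 to 1 (fully open at 1, half-way at 0, shut at -1). A call has 1 to 20 rows; each row is the pose to reach, as a shift and turn from the pose commanded when the call began, along the tool's axes at that moment; what a row does not reach only later rows make up. A row lasts 1/12 s, in which the tool goes at most 41.7 mm and 7.16 degrees, less where a joint would pass 70% of its speed; a pose out of reach is approached as far as the arm can. A call with a gripper value outside its range is refused whole. The fingers move at their own pace and stop on an object; "newtons" is the grip in N (left out, the last holds). Time passes only in rows, so rows that repeat a pose let the fingers close. It gives the time, the measured TCP pose, the force, the opening and the grip force at its end, in the units of the state.
- readout.observe(): the state, without advancing time (a new reading comes with each control period).
- cams.get_image(name): name is "scene" or "side" or "wrist"; returns the picture (384x512x3 uint8, blue, green, red); there is no depth.
- cams.camera_info(name): a dict with "camera_matrix" (3x3 intrinsics, pixels), "k1" (the pictures are not rectified: a ray, as slopes to the right and down, at radius r is drawn at 1 + k1 r^2 times it, then the intrinsics apply), "R" (3x3) and "t" (3): a world point X has camera coordinates R X + t. Camera axes: x right, y down, z forward; pixel columns grow to the right and rows downward; lengths in m; the calibration is good to about 2 mm. A picture is of the moment at which its call begins: read the wrist's pose just before it. camera_info takes no time and is no camera call; for the wrist camera it gives the pose at the moment of the call.
- job.sign_off(): hands the job in; it is judged then, once.
The state is a dict: "clock": time; "joints": joint angles; "dq": joint speeds; "joint_efforts": joint torques, N m; "position": TCP position; "ee_rot": TCP orientation; "force": force on the tool from outside, world axes, zero at the start; "ft_torque": the same for the moment, N m; "width": opening from 0.0 (shut) to 1.0 (fully open); "gripper_force": force on a finger pad.
Only numpy, scipy, OpenCV 4.12 (cv2) and the standard library are available. Lean on these libraries where they do the work, as an engineer would, in place of code of your own. Each camera call takes 0.05 s, during which the arm holds its last target. There are 200 camera calls.

## Working session

There is one attempt and no reset: what is moved stays moved. The work goes in short steps, Python scripts to look and compute and a tool call to move; the robot and the scene stay as the last step left them, time stands still between calls to the robot, and variables do not carry over. Pictures are saved under pics/ and viewed, at most 14 in all, crops included, and the job is handed in when it is done.

Besides the shell and the picture viewer there is one more tool, called after "Emit:" as name(argument=value, ...) on one line, values as JSON. drive_tool: Moves the arm, as the interface text tells. Its arguments: {"type":"object","properties":{"commands":{"type":"array"},"newtons":{"type":"number"}},"required":["commands"]}

```bash
mkdir -p pics; ls
python3 - <<'E'
from cell import readout,cams
import cv2
s=readout.observe();print({k:(v if not hasattr(v,'tolist') else v.tolist()) for k,v in s.items()})
a=cams.get_image("scene");b=cams.get_image("side")
cv2.imwrite("pics/scene0.png",a);cv2.imwrite("pics/side0.png",b)
for n in("scene","side","wrist"):print(n,cams.camera_info(n))
E
```

```text
pics
{'clock': 0.0, 'joints': [-1.3886448444075783, 0.43524625878505757, 0.02496578807287557, 1.5740817376295215, -0.011573851356584874, 1.1339993664405652, -0.07510968257165768], 'dq': [-3.2026367281985744e-05, -0.0007233863646048488, -0.000995543852298558, 6.690936170333065e-05, -8.796503289966233e-05, 0.0005170203855072833, -0.0003218761190893688], 'joint_efforts': [0.0005045672151027247, -66.78497314453125, 0.9846674278378487, -31.445285081863403, -0.06057034945115447, 0.04312474513426423, 0.000177959864231525], 'position': [0.17549133341715037, 0.5993297029659994, 0.22593637952214424], 'ee_rot': [-0.4458641751469451, -3.1097300611971264, 0.002496097094084419], 'force': [0.24906689438213614, 0.5370114543023488, -0.24360694520640905], 'ft_torque': [-0.029371277814843146, 0.0222960860825294, -0.03536067845947784], 'gripper_force': 0.0, 'width': 1.0017455821257213}
scene {'camera_matrix': array([[393.54619994,   0.        , 254.1118628 ],
       [  0.        , 393.54619994, 198.56508274],
       [  0.        ,   0.        ,   1.        ]]), 'k1': -0.03159359166345222, 'R': array([[ 
[... 310 characters left out ...]
98],
       [  0.        ,   0.        ,   1.        ]]), 'k1': -0.07668801170830829, 'R': array([[ 0.97719704, -0.212331  ,  0.00122288],
       [-0.11626558, -0.53988283, -0.83367191],
       [ 0.1776746 ,  0.81451954, -0.55225869]]), 't': array([-0.50312944,  0.08844585,  0.97294485])}
wrist {'camera_matrix': array([[274.41633557,   0.        , 250.65495446],
       [  0.        , 274.41633557, 193.53196713],
       [  0.        ,   0.        ,   1.        ]]), 'k1': 0.007696181151263949, 'R': array([[ 0.28063368,  0.95981092, -0.00278099],
       [ 0.91443603, -0.26648415,  0.30461935],
       [ 0.29163589, -0.08802949, -0.95247011]]), 't': array([-0.62446657, -0.03803115,  0.39425427])}
```

View pics/scene0.png

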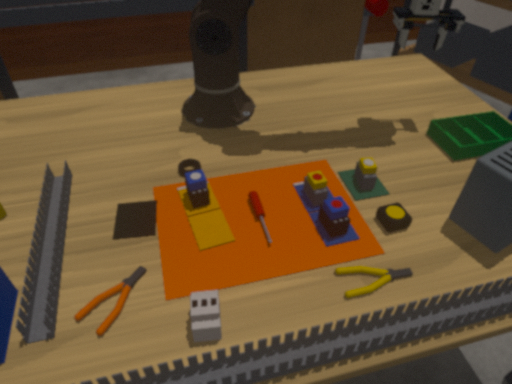

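View pics/side0.png

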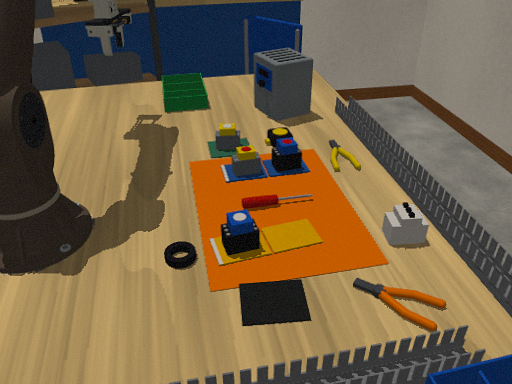

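The scene picture shows the new contactor (white sticker, ~(196,175)) on yellow_front and yellow_rear empty (~(210,230)). The old relay (~(316,178)) is on blue_front, the old contactor (~(336,203)) on blue_rear, and the new relay (~(367,163)) on the green mat. The black mat is at ~(135,220).

```bash
cat > h.py <<'E'
import numpy as np,cv2
from cell import readout,cams
def ray(info,uv):
    K,k1=info["camera_matrix"],info["k1"]
    uv=np.atleast_2d(np.asarray(uv,float))
    p=cv2.undistortPoints(uv[:,None],K,np.array([k1,0,0,0.]))[:,0]
    d=np.c_[p,np.ones(len(p))]@info["R"]
    return -info["R"].T@info["t"],d
def onplane(info,uv,z):
    c,d=ray(info,uv); return (c+d*((z-c[2])/d[:,2])[:,None])[:,:2]
def proj(info,X):
    Xc=info["R"]@np.asarray(X,float)+info["t"];s=Xc[:2]/Xc[2];s=s*(1+info["k1"]*(s@s))
    K=info["camera_matrix"];return np.array([K[0,0]*s[0]+K[0,2],K[1,1]*s[1]+K[1,2]])
def blobs(mask,amin=20):
    n,l,st,c=cv2.connectedComponentsWithStats(mask.astype(np.uint8))
    return [(int(st[i,4]),c[i],l==i) for i in range(1,n) if st[i,4]>=amin]
def masks(im):
    h,s,v=[a.astype(int) for a in cv2.split(cv2.cvtColor(im,cv2.COLOR_BGR2HSV))]
    return dict(red=((h<6)|(h>172))&(s>150)&(v>90),orange=(h>=6)&(h<19)&(s>190)&(v>120),
      yellow=(h>=20)&(h<33)&(s>150)&(v>90),blue=(h>105)&(h<125)&(s>130)&(v>50),
      green=(h>55)&(h<90)&(s>90),white=(s<50)&(v>150),black=(v<50)&(s<120))
E
python3 - <<'E'
from h import *
for n in("scene","side"):
    im=cv2.imread(f"pics/{n}0.png");I=cams.camera_info(n)
    for k,m in masks(im).items():
        for a,c,l in sorted(blobs(m,25),key=lambda t:-t[0])[:9]:
            z={'red':.077,'white':.078}.get(k,.006)
            r=onplane(I,c,z)[0]
            if .2<r[0]<.95 and abs(r[1])<.5:
              ex=''
              if k in('orange','green','black','blue','yellow') and a>150:
                ct=cv2.findContours(l.astype(np.uint8),0,1)[0][0]
                ex=onplane(I,cv2.boxPoints(cv2.minAreaRect(ct)),.004).round(3).tolist()
              print(n,k,a,c.round(1),r.round(3),ex)
E
```

```text
scene red 51 [257. 203.] [ 0.564 -0.014] 
scene red 48 [336.1 203.4] [0.611 0.163] 
scene orange 16297 [252.4 232. ] [ 0.587 -0.031] [[0.367, -0.278], [0.314, 0.382], [0.723, 0.244], [0.722, -0.25]]
scene orange 662 [106.8 305.1] [ 0.706 -0.367] [[0.716, -0.431], [0.621, -0.359], [0.686, -0.309], [0.772, -0.383]]
scene orange 38 [316.9 176.3] [0.433 0.194] 
scene yellow 1522 [207.8 222.8] [ 0.532 -0.129] [[0.396, -0.186], [0.368, -0.093], [0.597, -0.08], [0.615, -0.159]]
scene yellow 820 [364.5 278.8] [0.777 0.169] [[0.732, 0.118], [0.73, 0.245], [0.813, 0.219], [0.812, 0.101]]
scene yellow 206 [394.9 211.6] [0.61  0.336] [[0.581, 0.327], [0.593, 0.372], [0.634, 0.348], [0.623, 0.304]]
scene yellow 138 [316.7 178.7] [0.442 0.189] 
scene yellow 132 [368.2 163.7] [0.416 0.358] 
scene blue 111 [334.2 205.7] [0.552 0.194] 
scene blue 57 [193.5 178.3] [ 0.358 -0.138] 
scene black 447 [126.1 220.2] [ 0.474 -0.322] [[0.519, -0.354], [0.401, -0.336], [0.432, -0.28], [0.546, -0.302]]
scene black 192 [327.1 225.1] [0.611 0.151] [[0.586, 0.104], [0.531, 0.167], [0.626, 0.206], [0.674, 0.145]]
s
[... 1484 characters left out ...]
[243.5 142. ] [0.526 0.324] 
side white 246 [410.4 213. ] [ 0.779 -0.197] 
side white 127 [392.5 218.8] [ 0.734 -0.208] 
side white 78 [215.6 251. ] [ 0.377 -0.23 ] 
side white 75 [239.1 216.1] [ 0.437 -0.134] 
side white 46 [224.5 172.6] [0.433 0.041] 
side black 2662 [273.1 302.4] [ 0.467 -0.307] [[0.415, -0.246], [0.544, -0.259], [0.52, -0.359], [0.404, -0.346]]
side black 466 [180.  254.2] [ 0.312 -0.141] [[0.275, -0.105], [0.339, -0.089], [0.346, -0.172], [0.286, -0.185]]
side black 412 [238.7 240.8] [ 0.436 -0.123] [[0.394, -0.152], [0.407, -0.059], [0.487, -0.076], [0.468, -0.168]]
side black 269 [284.5 161. ] [0.616 0.188] [[0.572, 0.151], [0.6, 0.267], [0.679, 0.25], [0.645, 0.136]]
```

```bash
cat >> h.py <<'E'
from scipy.spatial.transform import Rotation as Ro
def go(x,y,z,deg):
    """turn (tool frame, rad) and shift (cm) to reach TCP xyz pointing down, lane heading deg (fingers close across it)"""
    s=readout.observe();R=Ro.from_rotvec(s["ee_rot"]);a=np.radians(deg)
    T=np.array([[-np.cos(a),-np.sin(a),0],[-np.sin(a),np.cos(a),0],[0,0,-1]]).T
    turn=(R.inv()*Ro.from_matrix(T)).as_rotvec()
    d=R.inv().apply(np.array([x,y,z])-s["position"])*100
    print("at",np.round(s["position"],4),"turn",turn.round(3),"shift",d.round(2),"clk",round(s["clock"],2),"w",round(s["width"],3))
E
python3 -c "
from h import *
go(.53,.2,.26,6)"
```

```text
at [0.1756 0.5994 0.2261] turn [-0.001 -0.    -0.39 ] shift [-45.24 -28.37  -3.35] clk 0.1 w 0.999
```

Emit:
drive_tool(commands=[[[0,0,-0.39],[-45.2,-28.4,-3.4],1],[[0,0,-0.39],[-45.2,-28.4,-3.4],1],[[0,0,-0.39],[-45.2,-28.4,-3.4],1],[[0,0,-0.39],[-45.2,-28.4,-3.4],1],[[0,0,-0.39],[-45.2,-28.4,-3.4],1],[[0,0,-0.39],[-45.2,-28.4,-3.4],1],[[0,0,-0.39],[-45.2,-28.4,-3.4],1],[[0,0,-0.39],[-45.2,-28.4,-3.4],1],[[0,0,-0.39],[-45.2,-28.4,-3.4],1],[[0,0,-0.39],[-45.2,-28.4,-3.4],1],[[0,0,-0.39],[-45.2,-28.4,-3.4],1],[[0,0,-0.39],[-45.2,-28.4,-3.4],1],[[0,0,-0.39],[-45.2,-28.4,-3.4],1],[[0,0,-0.39],[-45.2,-28.4,-3.4],1],[[0,0,-0.39],[-45.2,-28.4,-3.4],1],[[0,0,-0.39],[-45.2,-28.4,-3.4],1],[[0,0,-0.39],[-45.2,-28.4,-3.4],1],[[0,0,-0.39],[-45.2,-28.4,-3.4],1]])

```text
clock: 1.6
position: [0.5286, 0.2017, 0.2605]
ee_rot: [0.169, -3.136, -0.001]
force: [0.6, 0.3, 0.1]
width: 0.999
gripper_force: 0.0
```

```bash
cat >> h.py <<'E'
import json
def snap(name):
    I=cams.camera_info("wrist");im=cams.get_image("wrist");cv2.imwrite(f"pics/{name}.png",im)
    json.dump({k:np.asarray(v).tolist() for k,v in I.items()},open(f"pics/{name}.json","w"));return I,im
def load(name):
    return {k:np.array(v) for k,v in json.load(open(f"pics/{name}.json")).items()},cv2.imread(f"pics/{name}.png")
E
python3 -c "
from h import *
snap('w1');go(.53,-.1,.26,6)"
```

```text
at [0.5288 0.2015 0.2606] turn [ 0.    -0.     0.003] shift [  3.11 -29.99   0.05] clk 1.65 w 1.002
```

View pics/w1.png

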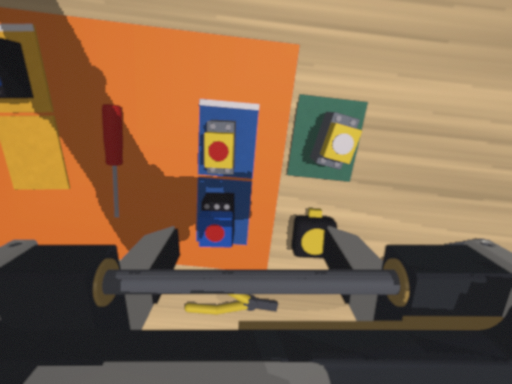

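The wrist picture shows the old relay's sticker at (218,151) and the old contactor's at (214,233) on the blue lane. The new relay's sticker is at (343,144), clearly turned, and the new contactor is at the left edge. The gripper hides the lower half.

Emit:
drive_tool(commands=[[[0,0,0],[-3,-30,0],1],[[0,0,0],[-3,-30,0],1],[[0,0,0],[-3,-30,0],1],[[0,0,0],[-3,-30,0],1],[[0,0,0],[-3,-30,0],1],[[0,0,0],[-3,-30,0],1],[[0,0,0],[-3,-30,0],1],[[0,0,0],[-3,-30,0],1],[[0,0,0],[-3,-30,0],1],[[0,0,0],[-3,-30,0],1],[[0,0,0],[-3,-30,0],1]])

```text
clock: 2.57
position: [0.5909, -0.0928, 0.2606]
ee_rot: [0.169, -3.137, -0.002]
force: [-0.6, 0.7, -0.4]
width: 1.005
gripper_force: 0.0
```

```bash
python3 -c "
from h import *
snap('w2');go(.53,-.1,.26,6)"
```

```text
at [ 0.5909 -0.0925  0.2607] turn [ 0.001 -0.     0.004] shift [ 6.14 -0.09  0.07] clk 2.62 w 0.998
```

View pics/w2.png

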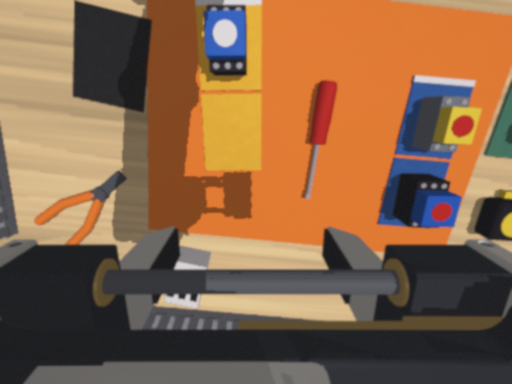

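The second wrist picture shows yellow_rear whole at (231,131), with the new contactor's sticker at (225,33) on yellow_front. Both blue plates and their red stickers are at (462,126) and (441,212).

Run:
```python
from h import *
for n in("w1","w2"):
    I,im=load(n);M=masks(im)
    for k,zs in(("yellow",(.007,)),("blue",(.007,)),("green",(.004,)),("black",(.004,)),("red",(.073,.081)),("white",(.070,.081))):
        for a,c,l in sorted(blobs(M[k],120),key=lambda t:-t[0])[:6]:
            if c[1]>255: continue
            ct=max(cv2.findContours(l.astype(np.uint8),0,1)[0],key=len)[:,0]
            for z in zs:
                p=onplane(I,ct,z).astype(np.float32)
                (cx,cy),(w,h),_=r=cv2.minAreaRect(p*1000);b=cv2.boxPoints(r)
                e=b[1]-b[0] if np.hypot(*(b[1]-b[0]))>np.hypot(*(b[2]-b[1])) else b[2]-b[1]
                print(n,k,a,c.round(),z,"cen",onplane(I,c,z)[0].round(4),"rect",round(cx),round(cy),round(w),round(h),"ang",round(np.degrees(np.arctan2(e[1],e[0])),1))
# ortho picture: columns=y, rows=x, 1.6 px/mm, z=7mm
out=[]
for n,y0,y1 in(("w1",.08,.36),("w2",-.2,.0)):
    I,im=load(n);xs=np.arange(.37,.70,.000625);ys=np.arange(y0,y1,.000625)
    uv=np.array([[proj(I,(x,y,.007)) for y in ys] for x in xs],np.float32)
    out.append(cv2.remap(im,uv[...,0],uv[...,1],1))
cv2.imwrite("pics/ortho.png",np.hstack(out));print(np.hstack(out).shape)
```

```text
w1 yellow 3883 [ 33. 152.] 0.007 cen [ 0.5464 -0.1242] rect 548 -125 105 85 ang 6.2
w1 yellow 1723 [29. 76.] 0.007 cen [ 0.44   -0.1157] rect 437 -132 99 73 ang 6.0
w1 yellow 629 [339. 142.] 0.007 cen [0.4821 0.3294] rect 483 332 47 51 ang -9.2
w1 yellow 616 [219. 149.] 0.007 cen [0.5114 0.1528] rect 513 153 52 42 ang 3.3
w1 yellow 517 [313. 241.] 0.007 cen [0.6478 0.3204] rect 648 319 48 37 ang 6.5
w1 blue 2255 [225. 212.] 0.007 cen [0.611  0.1692] rect 617 166 115 80 ang 1.7
w1 blue 1823 [234. 136.] 0.007 cen [0.4892 0.1737] rect 501 163 97 81 ang 1.2
w1 green 2428 [318. 134.] 0.004 cen [0.4742 0.297 ] rect 481 309 114 95 ang 0.0
w1 black 1443 [13. 71.] 0.004 cen [ 0.4356 -0.1389] rect 436 -136 42 76 ang -8.1
w1 black 1245 [320. 242.] 0.004 cen [0.649  0.3323] rect 659 330 131 79 ang 29.6
w1 black 594 [167. 254.] 0.004 cen [0.7007 0.078 ] rect 700 83 33 90 ang -27.0
w1 black 397 [218. 200.] 0.004 cen [0.5938 0.1574] rect 597 156 31 50 ang -84.9
w1 red 939 [111. 133.] 0.073 cen [0.4952 0.0257] rect 499 26 23 74 ang -2.0
w1 red 939 [111. 133.] 0.081 cen [0.494  0.0296] rect 498 30 22
[... 1955 characters left out ...]
 [0.503  0.1534] rect 503 153 21 22 ang -32.4
w2 red 235 [441. 212.] 0.073 cen [0.6152 0.1697] rect 615 170 23 23 ang -50.3
w2 red 235 [441. 212.] 0.081 cen [0.6127 0.1634] rect 613 164 23 23 ang -50.3
w2 white 513 [224.  33.] 0.07 cen [ 0.4329 -0.1385] rect 433 -139 26 26 ang -83.8
w2 white 513 [224.  33.] 0.081 cen [ 0.4353 -0.1373] rect 436 -137 25 25 ang -83.8
w2 white 374 [444.  81.] 0.07 cen [0.4556 0.1225] rect 456 122 7 72 ang -89.1
w2 white 374 [444.  81.] 0.081 cen [0.4572 0.1155] rect 457 115 7 70 ang -89.1
w2 white 188 [242.   2.] 0.07 cen [ 0.4014 -0.1224] rect 401 -122 4 40 ang -83.8
w2 white 188 [242.   2.] 0.081 cen [ 0.4047 -0.1217] rect 405 -122 4 39 ang -83.8
(528, 768, 3)
```

View pics/ortho.png

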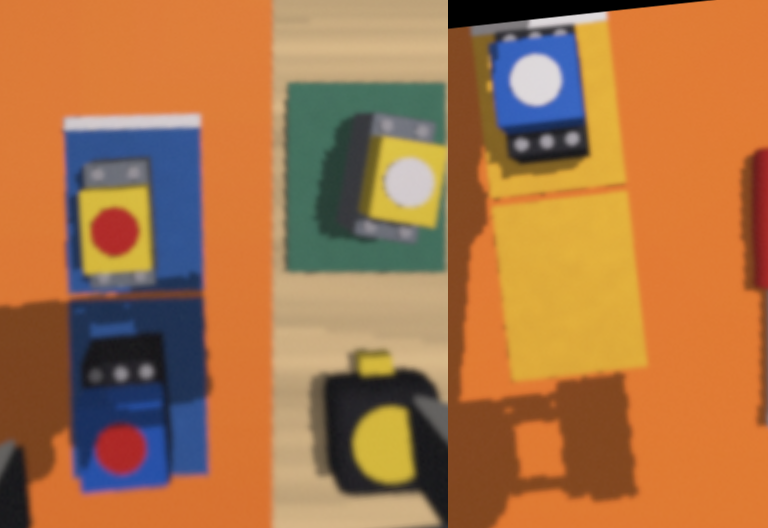

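Emit:
drive_tool(commands=[[[0,0,0],[4,-0.7,2],1],[[0,0,0],[8,-1.4,4],1],[[0,0,0],[11,-2,6],1],[[0,0,0],[14,-2.5,8],1],[[0,0,0],[16,-2.8,10],1],[[0,0,0],[16,-2.8,11],1],[[0,0,0],[16,-2.8,11],1],[[0,0,0],[16,-2.8,11],1],[[0,0,0],[16,-2.8,13],1],[[0,0,0],[16,-2.8,15],1],[[0,0,0],[16,-2.8,17],1],[[0,0,0],[16,-2.8,18.5],1],[[0,0,0],[16,-2.8,20],1],[[0,0,0],[16,-2.8,21],1],[[0,0,0],[16,-2.8,22],1],[[0,0,0],[16,-2.8,22.8],1],[[0,0,0],[16,-2.8,23.2],1],[[0,0,0],[16,-2.8,23.2],1],[[0,0,0],[16,-2.8,23.2],1]])

```text
clock: 4.2
position: [0.4354, -0.1394, 0.0291]
ee_rot: [-0.166, 3.137, 0.0]
force: [0.4, 0.6, -0.1]
width: 1.001
gripper_force: 0.0
```

```bash
python3 -c "
from h import *
go(.4353,-.1373,.028,6.2)"
```

```text
at [ 0.4354 -0.1394  0.0291] turn [-0.     0.001 -0.003] shift [-0.02  0.21  0.11] clk 4.2 w 1.001
```

Emit:
drive_tool(commands=[[[0,0,0],[0,0.2,0],1],[[0,0,0],[0,0.2,0],-1],[[0,0,0],[0,0.2,0],-1],[[0,0,0],[0,0.2,0],-1],[[0,0,0],[0,0.2,0],-1],[[0,0,0],[0,0.2,0],-1],[[0,0,0],[0,0.2,0],-1],[[0,0,0],[0,0.2,0],-1],[[0,0,0],[0,0.2,0],-1],[[0,0,0],[0,0.2,0],-1]], newtons=25)

```text
clock: 5.03
position: [0.4345, -0.1377, 0.0287]
ee_rot: [0.165, -3.137, 0.0]
force: [0.7, 0.5, 0.4]
width: 0.49
gripper_force: 25.0
```

Emit:
drive_tool(commands=[[[0,0,0],[0,0,-0.5],-1],[[0,0,0],[0,0,-1.5],-1],[[0,0,0],[0,0,-3],-1],[[0,0,0],[-1.5,0,-4],-1],[[0,0,0],[-4,0,-4],-1],[[0,0,0],[-6.5,0.1,-4],-1],[[0,0,0],[-9,0.1,-4],-1],[[0,0,0],[-11,0.1,-4],-1],[[0,0,0],[-11.4,0.1,-3.5],-1],[[0,0,0],[-11.4,0.1,-2.5],-1],[[0,0,0],[-11.4,0.1,-1.5],-1],[[0,0,0],[-11.4,0.1,-0.8],-1],[[0,0,0],[-11.4,0.1,-0.3],-1],[[0,0,0],[-11.4,0.1,0],-1],[[0,0,0],[-11.4,0.1,0],-1],[[0,0,0],[-11.4,0.1,0],-1]])

```text
clock: 6.37
position: [0.5473, -0.1248, 0.0287]
ee_rot: [0.164, -3.137, -0.0]
force: [-0.4, -0.2, -3.7]
width: 0.486
gripper_force: 25.0
```

Emit:
drive_tool(commands=[[[0,0,0],[0,0,0],0.3],[[0,0,0],[0,0,0],1],[[0,0,0],[0,0,0],1],[[0,0,0],[0,0,0],1],[[0,0,0],[0,0,0],1],[[0,0,0],[0,0,0],1],[[0,0,0],[0,0,-1],1],[[0,0,0],[0,0,-3],1],[[0,0,0],[0,0,-6],1],[[0,0,0],[0,0,-10],1],[[0,0,0],[0,0,-13],1],[[0,0,0],[0,0,-13],1]])

```text
clock: 7.37
position: [0.5512, -0.1257, 0.1657]
ee_rot: [-0.164, 3.128, -0.003]
force: [1.5, -1.4, 0.6]
width: 0.998
gripper_force: 0.0
```

```bash
python3 -c "
from h import *
go(.503,.159,.16,3)"
```

```text
at [ 0.5512 -0.1257  0.1657] turn [-0.002  0.01   0.052] shift [ 1.82 28.81  0.49] clk 7.37 w 0.998
```

Emit:
drive_tool(commands=[[[0,0,0.05],[0.2,3,0],1],[[0,0,0.05],[0.4,7,0],1],[[0,0,0.05],[0.6,11,0],1],[[0,0,0.05],[0.8,15,0],1],[[0,0,0.05],[1,19,0],1],[[0,0,0.05],[1.2,23,0],1],[[0,0,0.05],[1.4,26,0],1],[[0,0,0.05],[1.4,28,0],1],[[0,0,0.05],[1.4,28.7,0],1],[[0,0,0.05],[1.4,28.7,1],1],[[0,0,0.05],[1.4,28.7,2.5],1],[[0,0,0.05],[1.4,28.7,4.5],1],[[0,0,0.05],[1.4,28.7,6.5],1],[[0,0,0.05],[1.4,28.7,8.5],1],[[0,0,0.05],[1.4,28.7,10],1],[[0,0,0.05],[1.4,28.7,11.5],1],[[0,0,0.05],[1.4,28.7,12.5],1],[[0,0,0.05],[1.4,28.7,13],1],[[0,0,0.05],[1.4,28.7,13],1],[[0,0,0.05],[1.4,28.7,13],1]])

```text
clock: 9.03
position: [0.5041, 0.1586, 0.029]
ee_rot: [-0.085, 3.14, -0.0]
force: [0.7, 0.2, -0.3]
width: 0.994
gripper_force: 0.0
```

```bash
python3 -c "
from h import *
go(.503,.159,.028,3)"
```

```text
at [0.5041 0.1586 0.029 ] turn [-0.     0.     0.002] shift [0.11 0.05 0.1 ] clk 9.03 w 0.994
```

Emit:
drive_tool(commands=[[[0,0,0],[0.1,0,0],-1],[[0,0,0],[0.1,0,0],-1],[[0,0,0],[0.1,0,0],-1],[[0,0,0],[0.1,0,0],-1],[[0,0,0],[0.1,0,0],-1],[[0,0,0],[0.1,0,0],-1],[[0,0,0],[0.1,0,0],-1],[[0,0,0],[0.1,0,0],-1],[[0,0,0],[0.1,0,0],-1],[[0,0,0],[0.1,0,0],-1],[[0,0,0],[0.1,0,-0.5],-1],[[0,0,0],[0.1,0,-1.5],-1],[[0,0,0],[0.1,0,-3],-1],[[0,0,0],[0.1,0,-5],-1],[[0,0,0],[0.1,0,-7],-1],[[0,0,0],[0.1,0,-8],-1],[[0,0,0],[0.1,0,-8],-1],[[0,0,0],[0.1,0,-8],-1]], newtons=20)

```text
clock: 10.53
position: [0.5029, 0.1595, 0.1091]
ee_rot: [-0.087, 3.139, 0.001]
force: [-0.5, -0.9, -2.1]
width: 0.388
gripper_force: 20.0
```

```bash
python3 -c "
from h import *
go(.4338,-.137,.029,6.3)"
```

```text
at [0.5029 0.1595 0.1091] turn [ 0.001  0.001 -0.055] shift [  8.55 -29.22   7.98] clk 10.53 w 0.388
```

Emit:
drive_tool(commands=[[[0,0,-0.02],[0.5,-2,0],-1],[[0,0,-0.04],[1.3,-5,0],-1],[[0,0,-0.055],[2.2,-8,0],-1],[[0,0,-0.055],[3.2,-11,0],-1],[[0,0,-0.055],[4.1,-14,0],-1],[[0,0,-0.055],[5,-17,0],-1],[[0,0,-0.055],[5.9,-20,0],-1],[[0,0,-0.055],[6.8,-23,0],-1],[[0,0,-0.055],[7.6,-26,0],-1],[[0,0,-0.055],[8.2,-28,0],-1],[[0,0,-0.055],[8.5,-29.2,0.5],-1],[[0,0,-0.055],[8.5,-29.2,2],-1],[[0,0,-0.055],[8.5,-29.2,3.5],-1],[[0,0,-0.055],[8.5,-29.2,5],-1],[[0,0,-0.055],[8.5,-29.2,6.3],-1],[[0,0,-0.055],[8.5,-29.2,7.2],-1],[[0,0,-0.055],[8.5,-29.2,7.8],-1],[[0,0,-0.055],[8.5,-29.2,8],-1],[[0,0,-0.055],[8.5,-29.2,8],-1],[[0,0,-0.055],[8.5,-29.2,8],-1]])

```text
clock: 12.2
position: [0.4339, -0.137, 0.0287]
ee_rot: [0.173, -3.137, -0.0]
force: [0.4, -0.4, -1.4]
width: 0.393
gripper_force: 20.0
```

```bash
python3 -c "
from h import *
go(.4338,-.137,.029,6.3)"
```

```text
at [ 0.4339 -0.137   0.0287] turn [ 0. -0.  0.] shift [ 0.01 -0.   -0.03] clk 12.2 w 0.393
```

Emit:
drive_tool(commands=[[[0,0,0],[0,0,0],0.3],[[0,0,0],[0,0,0],1],[[0,0,0],[0,0,0],1],[[0,0,0],[0,0,0],1],[[0,0,0],[0,0,0],1],[[0,0,0],[0,0,0],1],[[0,0,0],[0,0,-1],1],[[0,0,0],[0,0,-3],1],[[0,0,0],[0,0,-6],1],[[0,0,0],[0,0,-10],1],[[0,0,0],[0,0,-12.5],1],[[0,0,0],[0,0,-13],1],[[0,0,0],[0,0,-13],1]])

```text
clock: 13.28
position: [0.4353, -0.1372, 0.1605]
ee_rot: [-0.173, 3.133, -0.001]
force: [0.1, 0.3, -0.8]
width: 1.0
gripper_force: 0.0
```

Emit:
drive_tool(commands=[[[0,0,0.02],[-2,2.6,0],1],[[0,0,0.04],[-4.2,5.6,0],1],[[0,0,0.07],[-6.6,8.8,0],1],[[0,0,0.07],[-9,12,0],1],[[0,0,0.07],[-11.4,15.2,0],1],[[0,0,0.07],[-14,18.5,0],1],[[0,0,0.07],[-16.5,22,0],1],[[0,0,0.07],[-19,25,0],1],[[0,0,0.07],[-20.5,27.2,0],1],[[0,0,0.07],[-21.1,27.9,0.5],1],[[0,0,0.07],[-21.1,27.9,2.5],1],[[0,0,0.07],[-21.1,27.9,4.5],1],[[0,0,0.07],[-21.1,27.9,6.5],1],[[0,0,0.07],[-21.1,27.9,8.5],1],[[0,0,0.07],[-21.1,27.9,10],1],[[0,0,0.07],[-21.1,27.9,11.5],1],[[0,0,0.07],[-21.1,27.9,12.5],1],[[0,0,0.07],[-21.1,27.9,13],1],[[0,0,0.07],[-21.1,27.9,13],1],[[0,0,0.07],[-21.1,27.9,13],1]])

```text
clock: 14.95
position: [0.6129, 0.1632, 0.0286]
ee_rot: [0.063, -3.141, 0.0]
force: [0.1, -0.1, 0.2]
width: 1.001
gripper_force: 0.0
```

```bash
python3 -c "
from h import *
go(.613,.1635,.028,2)"
```

```text
at [0.6129 0.1632 0.0286] turn [-0.    -0.     0.005] shift [-0.01  0.03  0.06] clk 14.95 w 1.001
```

Emit:
drive_tool(commands=[[[0,0,0],[0,0,0],-1],[[0,0,0],[0,0,0],-1],[[0,0,0],[0,0,0],-1],[[0,0,0],[0,0,0],-1],[[0,0,0],[0,0,0],-1],[[0,0,0],[0,0,0],-1],[[0,0,0],[0,0,0],-1],[[0,0,0],[0,0,0],-1],[[0,0,0],[0,0,0],-1],[[0,0,0],[0,0,0],-1],[[0,0,0],[0,0,-0.5],-1],[[0,0,0],[0,0,-1.5],-1],[[0,0,0],[0,0,-3],-1],[[0,0,0],[0,0,-4],-1],[[0,0,0],[0,0,-4],-1]], newtons=25)

```text
clock: 16.2
position: [0.6146, 0.1642, 0.0715]
ee_rot: [-0.063, 3.137, 0.002]
force: [0.9, -0.3, -3.5]
width: 0.493
gripper_force: 24.7
```

Emit:
drive_tool(commands=[[[0,0,0.01],[1.5,0,0],-1],[[0,0,0.01],[4,0.2,0],-1],[[0,0,0.01],[6.5,0.3,0],-1],[[0,0,0.01],[9,0.4,0],-1],[[0,0,0.01],[11,0.5,0],-1],[[0,0,0.01],[11.6,0.5,0.5],-1],[[0,0,0.01],[11.6,0.5,1.5],-1],[[0,0,0.01],[11.6,0.5,2.5],-1],[[0,0,0.01],[11.6,0.5,3.2],-1],[[0,0,0.01],[11.6,0.5,3.7],-1],[[0,0,0.01],[11.6,0.5,4],-1],[[0,0,0.01],[11.6,0.5,4],-1],[[0,0,0.01],[11.6,0.5,4],-1]])

```text
clock: 17.28
position: [0.4976, 0.1637, 0.0284]
ee_rot: [-0.046, 3.141, -0.0]
force: [-0.3, 0.7, -3.2]
width: 0.491
gripper_force: 24.7
```

```bash
python3 -c "
from h import *
go(.4972,.1636,.028,1.4)"
```

```text
at [0.4976 0.1637 0.0284] turn [-0.     0.     0.005] shift [ 0.04 -0.01  0.04] clk 17.28 w 0.491
```

Emit:
drive_tool(commands=[[[0,0,0],[0,0,0],0.3],[[0,0,0],[0,0,0],1],[[0,0,0],[0,0,0],1],[[0,0,0],[0,0,0],1],[[0,0,0],[0,0,0],1],[[0,0,0],[0,0,0],1],[[0,0,0],[0,0,-1],1],[[0,0,0],[0,0,-3],1],[[0,0,0],[0,0,-6],1],[[0,0,0],[0,0,-10],1],[[0,0,0],[0,0,-12.5],1],[[0,0,0],[0,0,-13],1],[[0,0,0],[0,0,-13],1]])

```text
clock: 18.37
position: [0.4982, 0.1644, 0.1614]
ee_rot: [-0.047, 3.137, 0.003]
force: [-0.6, -0.1, 0.1]
width: 1.0
gripper_force: 0.0
```

Emit:
drive_tool(commands=[[[0,0,-0.02],[-0.5,-3,0],1],[[0,0,-0.04],[-1,-6.5,0],1],[[0,0,-0.08],[-1.5,-10,0],1],[[0,0,-0.08],[-2,-13.5,0],1],[[0,0,-0.08],[-2.5,-17,0],1],[[0,0,-0.08],[-3,-20.5,0],1],[[0,0,-0.08],[-3.5,-24,0],1],[[0,0,-0.08],[-3.9,-27,0],1],[[0,0,-0.08],[-4.1,-28.6,0],1],[[0,0,-0.08],[-4.1,-29,0.5],1],[[0,0,-0.08],[-4.1,-29,2.5],1],[[0,0,-0.08],[-4.1,-29,4.5],1],[[0,0,-0.08],[-4.1,-29,6.5],1],[[0,0,-0.08],[-4.1,-29,8.5],1],[[0,0,-0.08],[-4.1,-29,10],1],[[0,0,-0.08],[-4.1,-29,11.5],1],[[0,0,-0.08],[-4.1,-29,12.5],1],[[0,0,-0.08],[-4.1,-29,13],1],[[0,0,-0.08],[-4.1,-29,13],1],[[0,0,-0.08],[-4.1,-29,13],1]])

```text
clock: 20.03
position: [0.5466, -0.1244, 0.0287]
ee_rot: [0.173, -3.136, -0.0]
force: [0.3, 0.2, -0.0]
width: 1.002
gripper_force: 0.0
```

```bash
python3 -c "
from h import *
go(.5476,-.1245,.0285,6.2)"
```

```text
at [ 0.5466 -0.1244  0.0287] turn [ 0.    -0.     0.002] shift [-0.1  -0.02  0.02] clk 20.03 w 1.002
```

Emit:
drive_tool(commands=[[[0,0,0],[-0.1,0,0],-1],[[0,0,0],[-0.1,0,0],-1],[[0,0,0],[-0.1,0,0],-1],[[0,0,0],[-0.1,0,0],-1],[[0,0,0],[-0.1,0,0],-1],[[0,0,0],[-0.1,0,0],-1],[[0,0,0],[-0.1,0,0],-1],[[0,0,0],[-0.1,0,0],-1],[[0,0,0],[-0.1,0,0],-1],[[0,0,0],[-0.1,0,0],-1],[[0,0,0],[-0.1,0,-0.5],-1],[[0,0,0],[-0.1,0,-1.5],-1],[[0,0,0],[-0.1,0,-3],-1],[[0,0,0],[-0.1,0,-5],-1],[[0,0,0],[-0.1,0,-7],-1],[[0,0,0],[-0.1,0,-8],-1],[[0,0,0],[-0.1,0,-8],-1],[[0,0,0],[-0.1,0,-8],-1]], newtons=25)

```text
clock: 21.53
position: [0.5477, -0.1246, 0.1089]
ee_rot: [-0.173, 3.136, 0.0]
force: [-0.0, -0.2, -3.4]
width: 0.486
gripper_force: 25.0
```

Emit:
drive_tool(commands=[[[0,0,0.02],[-0.7,2,0],-1],[[0,0,0.04],[-1.7,5,0],-1],[[0,0,0.07],[-2.7,8,0],-1],[[0,0,0.085],[-3.7,11,0],-1],[[0,0,0.085],[-4.8,14,0],-1],[[0,0,0.085],[-5.8,17,0],-1],[[0,0,0.085],[-6.8,20,0],-1],[[0,0,0.085],[-7.8,23,0],-1],[[0,0,0.085],[-8.8,26,0],-1],[[0,0,0.085],[-9.5,27.7,0],-1],[[0,0,0.085],[-9.6,28.2,0.5],-1],[[0,0,0.085],[-9.6,28.2,2],-1],[[0,0,0.085],[-9.6,28.2,3.5],-1],[[0,0,0.085],[-9.6,28.2,5],-1],[[0,0,0.085],[-9.6,28.2,6.3],-1],[[0,0,0.085],[-9.6,28.2,7.2],-1],[[0,0,0.085],[-9.6,28.2,7.8],-1],[[0,0,0.085],[-9.6,28.2,8],-1],[[0,0,0.085],[-9.6,28.2,8],-1],[[0,0,0.085],[-9.6,28.2,8],-1]])

```text
clock: 23.2
position: [0.6124, 0.166, 0.029]
ee_rot: [-0.039, 3.141, 0.0]
force: [-0.3, -0.6, -4.3]
width: 0.49
gripper_force: 25.0
```

```bash
python3 -c "
from h import *
go(.6122,.1664,.0285,1.4)"
```

```text
at [0.6124 0.166  0.029 ] turn [0.    0.001 0.   ] shift [0.02 0.04 0.05] clk 23.2 w 0.49
```

Emit:
drive_tool(commands=[[[0,0,0],[0,0,0],0.3],[[0,0,0],[0,0,0],1],[[0,0,0],[0,0,0],1],[[0,0,0],[0,0,0],1],[[0,0,0],[0,0,0],1],[[0,0,0],[0,0,0],1],[[0,0,0],[0,0,-1],1],[[0,0,0],[0,0,-3],1],[[0,0,0],[0,0,-6],1],[[0,0,0],[0,0,-10],1],[[0,0,0],[0,0,-14],1],[[0,0,0],[0,0,-17],1],[[0,0,0],[0,0,-17],1]])

```text
clock: 24.28
position: [0.6156, 0.1667, 0.2068]
ee_rot: [-0.039, 3.131, 0.006]
force: [1.3, -0.6, -0.8]
width: 1.001
gripper_force: 0.0
```

Emit:
drive_tool(commands=[[[0,0,0.05],[2,3,0],1],[[0,0,0.1],[4,6,0],1],[[0,0,0.15],[6,9,0],1],[[0,0,0.2],[8,12,0],1],[[0,0,0.2],[8.9,13.6,0],1],[[0,0,0.2],[8.9,13.6,0],1],[[0,0,0.2],[8.9,13.6,0],1],[[0,0,0.2],[8.9,13.6,0],1]])

```text
clock: 24.95
position: [0.5202, 0.2989, 0.1991]
ee_rot: [0.275, 3.129, -0.001]
force: [-0.3, -1.5, -0.4]
width: 1.001
gripper_force: 0.0
```

Run:
```python
from h import *
I,im=snap('w3');M=masks(im)
p=[onplane(I,c,.070)[0] for a,c,l in blobs(M['white'],150) if c[1]<250]
q=[(a,c.round(),onplane(I,c,.081)[0].round(4)) for a,c,l in blobs(M['red'],100)]
print(p,q)
go(.4777,.3138,.026,-10.5)
xs=np.arange(.40,.60,.0005);ys=np.arange(.1,.4,.0005)
uv=np.array([[proj(I,(x,y,.070)) for y in ys] for x in xs],np.float32)
cv2.imwrite("pics/o3.png",cv2.remap(im,uv[...,0],uv[...,1],1))
```

```text
[array([0.44492769, 0.18979568]), array([0.47776516, 0.31332863])] [(1244, array([ 24., 205.]), array([0.4958, 0.057 ])), (388, array([120., 190.]), array([0.4972, 0.1635]))]
at [0.5206 0.2984 0.199 ] turn [-0.     0.001  0.007] shift [ 4.51  0.77 17.3 ] clk 25.0 w 1.001
```

View pics/o3.png

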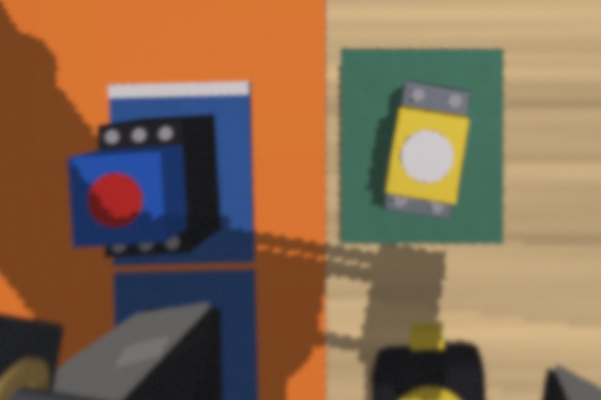

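The rectified crop shows the new relay's sticker at (428,156), its block turned about -9.5°, and the old contactor centred on blue_front.

Emit:
drive_tool(commands=[[[0,0,0],[2,0.4,2],1],[[0,0,0],[4,0.7,4],1],[[0,0,0],[4.5,0.7,6],1],[[0,0,0],[4.5,0.7,7],1],[[0,0,0],[4.5,0.7,9],1],[[0,0,0],[4.5,0.7,11],1],[[0,0,0],[4.5,0.7,13],1],[[0,0,0],[4.5,0.7,14.5],1],[[0,0,0],[4.5,0.7,16],1],[[0,0,0],[4.5,0.7,17],1],[[0,0,0],[4.5,0.7,17.3],1],[[0,0,0],[4.5,0.7,17.3],1],[[0,0,0],[4.5,0.7,17.3],1]])

```text
clock: 26.08
position: [0.4775, 0.3144, 0.0263]
ee_rot: [0.276, 3.129, 0.001]
force: [0.6, 0.7, -0.4]
width: 1.002
gripper_force: 0.0
```

Emit:
drive_tool(commands=[[[0,0,0],[0,0,0],-1],[[0,0,0],[0,0,0],-1],[[0,0,0],[0,0,0],-1],[[0,0,0],[0,0,0],-1],[[0,0,0],[0,0,0],-1],[[0,0,0],[0,0,0],-1],[[0,0,0],[0,0,0],-1],[[0,0,0],[0,0,0],-1],[[0,0,0],[0,0,0],-1],[[0,0,0],[0,0,0],-1],[[0,0,0],[0,0,-0.5],-1],[[0,0,0],[0,0,-1.5],-1],[[0,0,0],[0,0,-3],-1],[[0,0,0],[0,0,-5],-1],[[0,0,0],[0,0,-7.5],-1],[[0,0,0],[0,0,-10],-1],[[0,0,0],[0,0,-12],-1],[[0,0,0],[0,0,-13],-1],[[0,0,0],[0,0,-13],-1],[[0,0,0],[0,0,-13],-1]], newtons=20)

```text
clock: 27.75
position: [0.4765, 0.3147, 0.1559]
ee_rot: [0.274, 3.129, 0.001]
force: [-0.2, -0.2, -2.1]
width: 0.395
gripper_force: 20.0
```

```bash
python3 -c "
from h import *
go(.5481,-.1244,.0295,6.3)"
```

```text
at [0.4765 0.3147 0.1559] turn [ 0.001  0.    -0.285] shift [-14.68 -42.    12.61] clk 27.75 w 0.395
```

Emit:
drive_tool(commands=[[[0,0,-0.02],[-0.6,-1.8,0],-1],[[0,0,-0.06],[-1.6,-4.5,0],-1],[[0,0,-0.1],[-2.6,-7.5,0],-1],[[0,0,-0.14],[-3.7,-10.5,0],-1],[[0,0,-0.18],[-4.7,-13.5,0],-1],[[0,0,-0.22],[-5.8,-16.5,0],-1],[[0,0,-0.26],[-6.8,-19.5,0],-1],[[0,0,-0.285],[-7.9,-22.5,0],-1],[[0,0,-0.285],[-8.9,-25.5,0],-1],[[0,0,-0.285],[-10,-28.5,0],-1],[[0,0,-0.285],[-11,-31.5,0],-1],[[0,0,-0.285],[-12,-34.5,0],-1],[[0,0,-0.285],[-13,-37.5,0],-1],[[0,0,-0.285],[-14,-40,0],-1],[[0,0,-0.285],[-14.6,-41.5,0],-1],[[0,0,-0.285],[-14.7,-42,0],-1],[[0,0,-0.285],[-14.7,-42,0],-1],[[0,0,-0.285],[-14.7,-42,0],-1],[[0,0,-0.285],[-14.7,-42,0],-1]])

```text
clock: 29.33
position: [0.5479, -0.1226, 0.155]
ee_rot: [0.176, -3.135, -0.002]
force: [-0.6, 1.0, -0.8]
width: 0.389
gripper_force: 20.0
```

```bash
python3 -c "
from h import *
go(.5481,-.1244,.0293,6.3)"
```

```text
at [ 0.5479 -0.1226  0.155 ] turn [ 0.001 -0.001  0.002] shift [-0.02 -0.2  12.57] clk 29.33 w 0.389
```

Emit:
drive_tool(commands=[[[0,0,0],[0,-0.1,1],-1],[[0,0,0],[0,-0.1,2.5],-1],[[0,0,0],[0,-0.1,4.5],-1],[[0,0,0],[0,-0.1,6.5],-1],[[0,0,0],[0,-0.1,8.5],-1],[[0,0,0],[0,-0.1,10],-1],[[0,0,0],[0,-0.1,11.2],-1],[[0,0,0],[0,-0.1,12],-1],[[0,0,0],[0,-0.1,12.4],-1],[[0,0,0],[0,-0.1,12.6],-1],[[0,0,0],[0,-0.1,12.6],-1],[[0,0,0],[0,-0.1,12.6],-1]])

```text
clock: 30.33
position: [0.5489, -0.1257, 0.0303]
ee_rot: [-0.173, 3.136, -0.0]
force: [-0.1, 0.3, -1.3]
width: 0.393
gripper_force: 20.0
```

```bash
python3 -c "
from h import *
go(.5481,-.1244,.0293,6.3)"
```

```text
at [ 0.5489 -0.1257  0.0303] turn [-0.     0.001  0.   ] shift [0.06 0.13 0.1 ] clk 30.33 w 0.393
```

Emit:
drive_tool(commands=[[[0,0,0],[0.1,0.1,0.1],-1],[[0,0,0],[0.1,0.1,0.1],-1],[[0,0,0],[0.1,0.1,0.1],-1],[[0,0,0],[0.1,0.1,0.1],0.3],[[0,0,0],[0.1,0.1,0.1],1],[[0,0,0],[0.1,0.1,0.1],1],[[0,0,0],[0.1,0.1,0.1],1],[[0,0,0],[0.1,0.1,0.1],1],[[0,0,0],[0.1,0.1,0.1],1],[[0,0,0],[0.1,0.1,-1],1],[[0,0,0],[0.1,0.1,-3],1],[[0,0,0],[0.1,0.1,-6],1],[[0,0,0],[0.1,0.1,-10],1],[[0,0,0],[0.1,0.1,-14],1],[[0,0,0],[0.1,0.1,-18],1]])

```text
clock: 31.58
position: [0.5466, -0.1248, 0.2124]
ee_rot: [0.172, -3.137, 0.0]
force: [1.9, 1.0, -1.3]
width: 0.997
gripper_force: 0.0
```

Emit:
drive_tool(commands=[[[0,0,0],[-4,4,-2],1],[[0,0,0],[-7,8,-4],1],[[0,0,0],[-11,11,-6],1],[[0,0,0],[-12,12,-8],1],[[0,0,0],[-12,12,-8],1],[[0,0,0],[-12,12,-8],1],[[0,0,0],[-12,12,-8],1],[[0,0,0],[-12,12,-8],1]])

```text
clock: 32.25
position: [0.6525, 0.0066, 0.2896]
ee_rot: [0.171, -3.136, 0.001]
force: [-0.1, -0.9, -0.7]
width: 0.999
gripper_force: 0.0
```

Run:
```python
from h import *
I,im=snap('w4');M=masks(im)
for k,zs in(("red",(.073,.081)),("white",(.073,.081))):
    for a,c,l in blobs(M[k],80):
        if c[1]<250: print(k,a,c.round(),[onplane(I,c,z)[0].round(4).tolist() for z in zs])
print("want BF .4972 .1636 BR .6122 .1664 YF .4338 -.137 YR .5481 -.1244")
```

```text
red 1050 [257.  58.] [[0.512, -0.0], [0.5132, -0.0]]
red 341 [394.  59.] [[0.495, 0.1686], [0.4966, 0.1649]]
white 385 [375.  28.] [[0.4643, 0.1372], [0.4665, 0.1343]]
white 297 [372. 155.] [[0.6143, 0.171], [0.6134, 0.1673]]
want BF .4972 .1636 BR .6122 .1664 YF .4338 -.137 YR .5481 -.1244
```

View pics/w4.png

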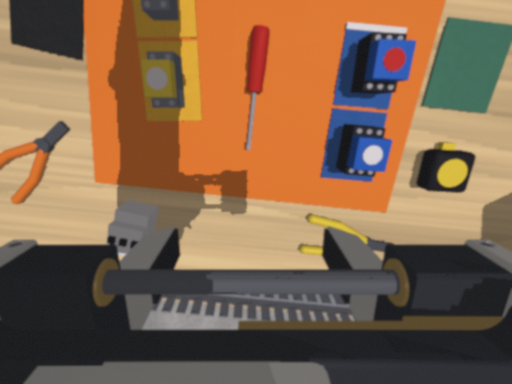

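This wrist picture shows both contactors centred on the blue plates, stickers at (394,59) and (372,155). The new relay is on yellow_rear, sticker shaded at (157,77), and the old relay is cut off at the top. I'll check the yellow lane with those pixels and the fixed cameras.

Run:
```python
from h import *
I,im=load('w4');print("NR",onplane(I,(157,77),.073))
out=[]
for n in("scene","side"):
    J=cams.camera_info(n);a=cams.get_image(n)
    for X in((.4338,-.137,.073),(.5481,-.1244,.073)):
        print(n,X,proj(J,X).round(1))
    u,v=proj(J,(.49,-.13,.05)).astype(int)
    out.append(cv2.resize(a[v-50:v+50,u-60:u+60],None,fx=3.3,fy=3.3)); print(u-60,v-50)
cv2.imwrite("pics/yl.png",np.hstack(out))
```

```text
NR [[ 0.54748594 -0.1235464 ]]
scene (0.4338, -0.137, 0.073) [195.9 177.1]
scene (0.5481, -0.1244, 0.073) [208.8 207.6]
143 148
side (0.4338, -0.137, 0.073) [237.9 219.3]
side (0.5481, -0.1244, 0.073) [291.5 208.7]
204 172
```

View pics/yl.png

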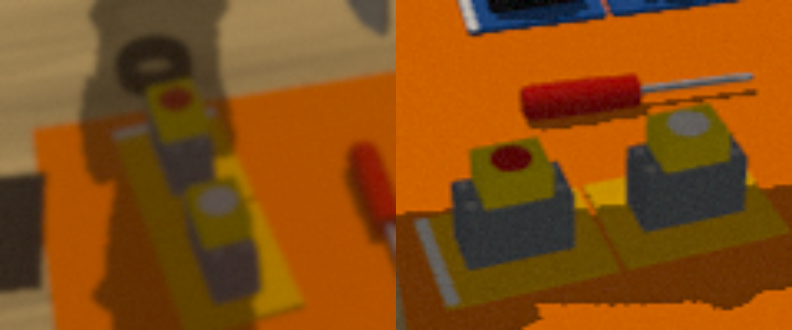

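Both relays stand upright on the yellow plates. The stickers are at about (239,220) and (292,209) in the side view, within 1 px (about 2 mm) of the plate centres.

```bash
python3 -c "
from cell import job
print(job.sign_off())"
```

```text
the job is handed in; nothing more can be done
None
```

The job is handed in: contactors in the blue lane and relays in the yellow lane, old in front and new behind, each upright, released and within about 3 mm of its plate centre by camera check; the sign-off returned no verdict.

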